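Index the rotary table and clamp it

TASK

Push on the spokes of the rotary table with a fingertip to turn it until the outlet of the pump housing standing on it points straight at the fixed index pointer on the base plate. Then, with the table left there, push the clamp lever round until it is fully against its stop, and move clear. Only push, do not grip or pinch anything and do not push hard; never touch or lift the housing, and leave the cup, jar, screwdriver and wrench where they are.

Things in the scene. Friction and masses are not known exactly. Their poses are not given: they have to be found in the camera images.
- fixture: Fixed white base plate, 270 x 270 x 12 mm, lying on the bench, with a 70 mm wide tongue under the clamp lever reaching to its y = -215 mm. Origin: centre of the square's underside, on the vertical axis of the rotary table. The outlet points at the index pointer when it lies along the fixture's +x.
- pointer (a point): Tip of the index pointer: a low dark steel arrow on the plate, lying along the fixture's +x from 79 mm (tip, pointing at the axis) to 133 mm from the table's axis, top 18 mm above the bench, so the spokes pass over it.
- housing: Loose aluminium pump housing, 0.5 to 0.9 kg, not to be touched: foot 100 mm across, body 72 mm across, 40 mm high, its bore over the table's spigot (1.5 mm play), top 104 mm above the bench. It turns with the table by its weight alone and may slip if jerked. One horizontal outlet with a 36 mm round flange sticks out along its +x. Origin: centre of its underside, 64 mm above the bench.
- outlet (a point): Centre of the outlet's face on the housing, 63 mm out from the housing's axis along its +x, 85 mm above the bench.
- turntable (a joint): Angle of the rotary table, rad, positive counter-clockwise from above; at 0 spoke0 lies along the fixture's +x. Turns over a full turn either way, stays where left, friction about 0.3 N m (3 N at the spokes). Disc 140 mm across, 44 to 64 mm above the bench; from its rim four level round spokes, 16 mm thick, stick out. The housing may sit at any angle to the spokes.
- spoke0 (a point): Centre of the 24 mm black ball at the end of spoke 0, 120 mm from the table's axis. Spoke axes are 54 mm above the bench; below the spokes 34 mm are free down to the plate.
- spoke1 (a point): Centre of the ball of spoke 1, 90 degrees counter-clockwise from spoke 0.
- spoke2 (a point): Centre of the ball of spoke 2, straight across from spoke 0.
- spoke3 (a point): Centre of the ball of spoke 3, straight across from spoke 1.
- clamp (a joint): Angle of the clamp lever, rad: starts at 0 to 0.3 (released) and grows counter-clockwise seen from above to its stop pin at 1.4 (clamped), where the lever points outward and towards the fixture's +x. It stays where left; friction about 0.15 N m (2 N near its ball). It does not move the table.
- clamp_tip (a point): Centre of the 22 mm black ball at the lever's end, 90 mm from the lever's pivot, 55 mm above the bench. The lever is a level round bar 14 mm thick from a hub 34 mm across whose top is 65 mm above the bench.
- clamp_pivot (a point): Point on the vertical pivot of the clamp lever at the bar's height (55 mm above the bench): 170 mm from the table's axis along the fixture's -y. The lever swings on the outer side, away from the table.
- cup: White cup, 76 mm across, 90 mm high, to be left alone. Origin: centre of its underside.
- jar: Jar with a black lid, 60 mm across, 80 mm high, to be left alone. Origin: centre of its underside.
- screwdriver: Screwdriver lying on the bench along the far edge of the fixture, 25 mm high, 200 mm long, to be left alone.
- wrench: Steel wrench lying on the bench along the fixture's edge on the robot's side, 7 mm high, 180 mm long, to be left alone.

How it is judged:
By the outcome, as a careful person would: the job done as asked, in the order asked, and still so for the second after the job is handed in, with the robot touching nothing.
It also fails if it takes over 54 s, if anything falls off the work surface, if the arm or the gripper's body presses on something with over 40 N, if the wrist force passes 120 N, or if a joint passes its speed limit or range.

ROBOT

A 6-joint arm with a two-finger parallel gripper is mounted at the origin on the work surface. World frame = base frame: x ahead of the robot, y to its left, z up, the work surface at z = 0. Lengths are in mm, angles in rad, forces in N, time in s.
With the tool pointing down it reaches from about 400 to 925 mm from the base axis. Payload 3.4 kg.
Tool frame: the origin (TCP) lies on the centre line of the jaws, within the pads' length; the fingertips stand 22 mm ahead of it and the grasp point (between the pads) lies 3 mm ahead of it (ctrl.finger_overhang is the distance from the TCP to the fingertips, in mm); z points along the fingers, y is the line along which they close (so a half turn about z gives the same grasp; the last joint's range is limited). The gripper opens to 85 mm and grips with 20 to 120 N. Pads are 22 mm wide; open, the fingers measure 114 mm over their backs; the gripper's body (76 mm by 85 mm) begins 54 mm behind the grasp point. The pads swing forward as they close: fully open they stand 13 mm farther back than shut.
Start: joints at [1.188, 0.307, 1.506, -0, 1.328, -0.073], TCP at [174.775, 547.8, 253.305] pointing down, gripper open.
Joint ranges: [-3.12, 3.12], [-1.05, 2.28], [0.14, 2.33], [-1.42, 4.57], [0.1, 2.73], [-2.68, 2.68]. Speed limits (rad/s): [2.57, 2.57, 3.14, 3.14, 3.14, 3.14].

INTERFACE

Orientations are given as a 3x3 rotation matrix whose columns are the frame's x, y, z axes.
In Python, from workcell import ctrl gives the robot as it stands. The module is installed in compiled form; this text tells all that it offers.
- The arm moves only by the shell command python3 -m creep 'ROWS' [FORCE]. ROWS is a JSON object of lists of equal length, an entry for each row: "slide": the shift along the tool's x, y, z in mm, a list of three; "dr": the turn, a rotation vector about the tool's x, y, z in rad, a list of three; "grip": the opening, from 0 (shut) to 1 (fully open). A call has exactly 5 rows; each row shifts and turns the commanded pose from where the row before left it, along the tool's axes as they then stand; what a row does not reach is not made up. A row lasts 1/12 s, in which the tool goes at most 41.7 mm and 7.16 degrees, less where a joint would pass 70% of its speed; a pose out of reach is approached as far as the arm can. A call is refused whole if a number of a shift passes 41.7 or a number of a turn 0.125, either way. A call with a gripper value outside its range is refused whole. The fingers move at their own pace and stop on an object; FORCE is the grip in N (left out, the last holds). Time passes only in rows, so rows that do not move let the fingers close, or fill a call up. It gives the time, the measured TCP pose, the force, the opening and the grip force at its end, in the units of the state.
- ctrl.get_obs(): the state, without advancing time (a new reading comes with each control period).
- ctrl.camera(name): name is "scene" or "top" or "wrist"; returns a dict with "color" (400x640x3 uint8, red, green, blue), "fov_y" (degrees; the focal length in pixels is half the picture's height over the tangent of half this angle, whatever the lens; pixels are square), "cx", "cy" (the principal point, pixels), "rvec" (rotation vector, rad) and "tvec" (3), from world to camera coordinates, as OpenCV has them; the wrist camera has in their place "T_tool_cam" (4x4, takes a point from camera to tool coordinates, whose origin is the TCP and whose axes are the flange's). Camera axes: x right, y down, z forward; pixel columns grow to the right and rows downward; lengths in mm; the calibration is good to about 2 mm. A picture is of the moment at which its call begins: read the wrist's pose just before it. There is no depth.
- ctrl.sign_off(): hands the job in; it is judged then, once.
The state is a dict: "t": time; "qpos": joint angles; "joint_velocities": joint speeds; "joint_efforts": joint torques, N m; "eef_pos": TCP position; "tool_rot": TCP orientation; "force": force on the tool from outside, world axes, zero at the start; "wrist_torque": the same for the moment, N m; "gripper_width": finger opening in mm; "finger_force": force on a finger pad.
Only numpy, scipy, OpenCV 4.12 (cv2) and the standard library are available. Lean on these libraries where they do the work, as an engineer would, in place of code of your own. Each camera call takes 0.05 s, during which the arm holds its last target. There are 200 camera calls.

## Working session

There is one attempt and no reset: what is moved stays moved. The work goes in short steps, Python scripts to look and compute and a shell command to move; the robot and the scene stay as the last step left them, time stands still between calls to the robot, and variables do not carry over. Pictures are saved under pics/ and viewed, at most 10 in all, crops included, and the job is handed in when it is done.

```bash
mkdir -p pics
cat > h.py <<'E'
import numpy as np, cv2
from workcell import ctrl
def snap(name,fn):
    o=ctrl.get_obs(); c=ctrl.camera(name); cv2.imwrite('pics/'+fn,c['color'][:,:,::-1])
    return o,c
def KRt(c,o=None):
    h=c['color'].shape[0]; f=h/2/np.tan(np.radians(c['fov_y'])/2)
    K=np.array([[f,0,c['cx']],[0,f,c['cy']],[0,0,1]])
    if 'rvec' in c: R=cv2.Rodrigues(np.array(c['rvec'],float))[0]; t=np.array(c['tvec'],float).ravel()
    else:
        T=np.eye(4); T[:3,:3]=o['tool_rot']; T[:3,3]=o['eef_pos']; M=np.linalg.inv(T@np.array(c['T_tool_cam'])); R=M[:3,:3]; t=M[:3,3]
    return K,R,t
def atz(px,z,cal):
    K,R,t=cal; d=R.T@np.linalg.inv(K)@np.array([px[0],px[1],1.]); C=-R.T@t
    return C+d*(z-C[2])/d[2]
def proj(P,cal):
    K,R,t=cal; p=K@(R@np.array(P,float)+t); return p[:2]/p[2]
def tri(pxs,cals):
    A=np.zeros((3,3));b=np.zeros(3)
    for p,(K,R,t) in zip(pxs,cals):
        d=R.T@np.linalg.inv(K)@np.array([p[0],p[1],1.]); d/=np.linalg.norm(d); M=np.eye(3)-np.outer(d,d); A+=M; b+=M@(-R.T@t)
    return np.linalg.solve(A,b)
E
python3 - <<'E'
from h import *
import pickle
np.set_printoptions(precision=3,suppress=True)
d={}
for n in ['scene','top','wrist']:
    o,c=snap(n,n+'0.png'); d[n]=KRt(c,o); K,R,t=d[n]; print(n,K[0,0],-R.T@t,R.tolist())
pickle.dump(d,open('cal0.pkl','wb'))
print(o)
a=cv2.imread('pics/scene0.png');b=cv2.imread('pics/top0.png')
E
```

```text
scene 375.0869010825764 [1087.411   50.404  781.153] [[0.09045963183291017, 0.9958958169735331, -0.002928607736277622], [0.7988218465609468, -0.07431439115486682, -0.5969598217001211], [-0.5947274270332699, 0.051661329850286763, -0.8022657879608768]]
top 430.5754791451722 [442.93   89.637 984.665] [[-0.015613582189876518, -0.9998703443569203, -0.003938340611708932], [-0.9905947962148078, 0.016003985468643456, -0.13588900677119897], [0.13593441714055893, 0.0017795855397575028, -0.9907162395519533]]
wrist 286.1557682374888 [ 97.877 573.508 372.076] [[0.30347658020122675, 0.952837646083358, -0.001544498525982371], [0.9045277139671464, -0.28757963157608113, 0.3148453114911129], [0.2995522991645015, -0.0969452201446453, -0.9491417409198533]]
{'t': 0.1, 'qpos': array([ 1.188,  0.308,  1.508, -0.   ,  1.328, -0.073]), 'joint_velocities': array([-0.   , -0.001, -0.004, -0.001,  0.   , -0.003]), 'joint_efforts': array([  0.   , -45.853, -25.261,  -0.   ,   0.005,  -0.   ]), 'eef_pos': array([174.563, 547.246, 252.453]), 'tool_rot': array([[-0.953,  0.304, -0.001],
       [ 0.304,  0.953, -0.002],
       [ 0.   , -0.002, -1.   ]]), 'force': array([ 0.7  ,  1.44 , -1.282]), 'wrist_torque': array([-0.026, -0.048,  0.004]), 'finger_force': 0.0, 'gripper_width': 85.25659543680206}
```

View pics/top0.png

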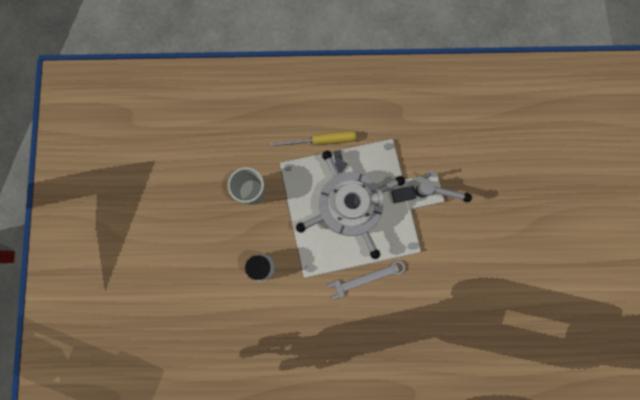

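View pics/scene0.png

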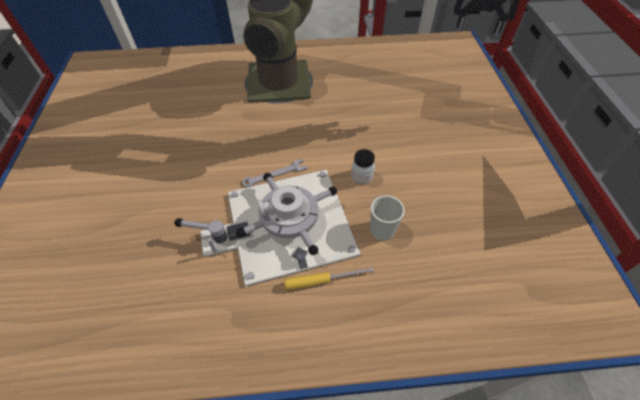

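The top view shows the plate centre at about (352,207), spoke balls near (327,155), (300,227), (375,254) and (400,181), the clamp hub at (425,187) and the lever tip at (467,198). I'll enlarge both views.

Run:
```python
import cv2
a=cv2.imread('pics/top0.png')[125:285,265:478]; cv2.imwrite('pics/topc.png',cv2.resize(a,None,fx=3.75,fy=3.75,interpolation=cv2.INTER_CUBIC))
a=cv2.imread('pics/scene0.png')[155:285,165:375]; cv2.imwrite('pics/scec.png',cv2.resize(a,None,fx=3.75,fy=3.75,interpolation=cv2.INTER_CUBIC))
```

```text
(no output)
```

View pics/topc.png

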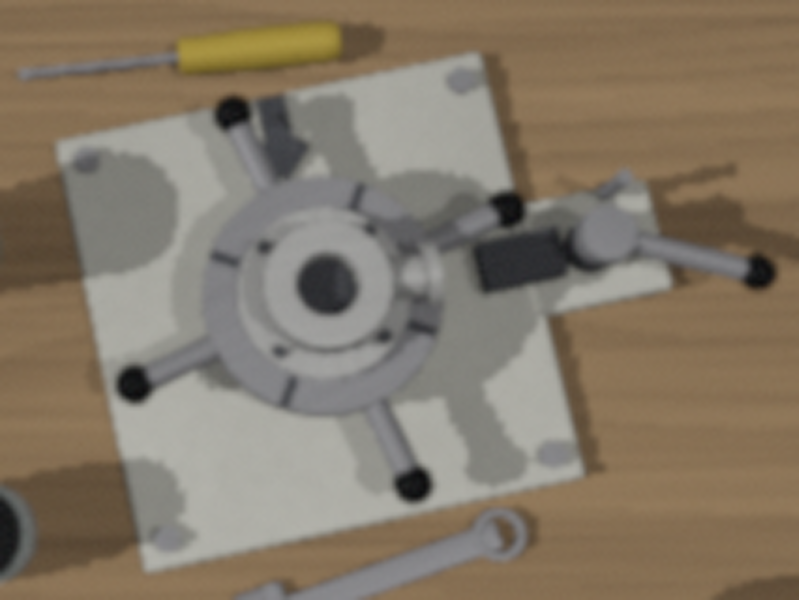

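View pics/scec.png

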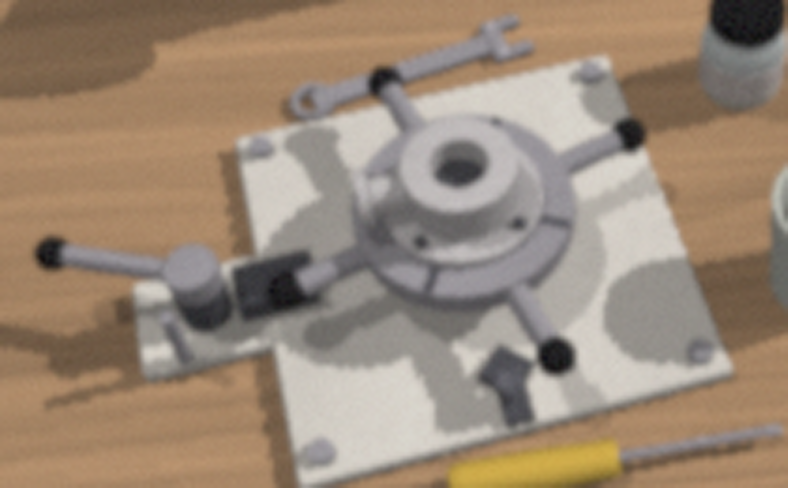

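In the crop, the outlet sits at about (430,275), so it faces roughly −y. The pointer is at (280,130), pointing down from +x. The clamp lever points right and slightly down. Next I'll triangulate these points.

```bash
cat > m.py <<'E'
from h import *
import pickle
np.set_printoptions(precision=1,suppress=True)
d=pickle.load(open('cal0.pkl','rb'))
T=lambda p:((p[0]+.5)/3.75-.5+265,(p[1]+.5)/3.75-.5+125)
S=lambda p:((p[0]+.5)/3.75-.5+165,(p[1]+.5)/3.75-.5+155)
pts={'A':((233,111),(556,355)),'B':((134,384),(629,133)),'C':((412,484),(384,80)),'D':((508,208),(286,290)),'tip':((758,271),(51,253)),'hub':((607,232),(193,265)),'bore':((327,284),(461,168))}
P={k:tri((T(a),S(b)),(d['top'],d['scene'])) for k,(a,b) in pts.items()}
for k in P: print(k,P[k])
cor=[atz(T(p),12,d['top'])[:2] for p in [(57,143),(485,52),(585,475),(145,572)]]
cor2=[atz(S(p),12,d['scene'])[:2] for p in [(733,374),(300,485),(236,138),(609,57)]]
print(np.array(cor),np.array(cor2),np.mean(cor,0),np.mean(cor2,0))
ax=np.mean([P[k] for k in 'ABCD'],0); print('axis',ax)
for k in 'ABCD': v=P[k]-ax; print(k,np.hypot(*v[:2]),np.degrees(np.arctan2(v[1],v[0])))
# fixture +x direction from corners: edges
for c in (cor,cor2):
    c=np.array(c); e=(c[0]+c[1]-c[2]-c[3])/2; e2=(c[0]+c[3]-c[1]-c[2])/2; print('fx',np.degrees(np.arctan2(e[1],e[0])),np.degrees(np.arctan2(e2[1],e2[0]))-90,np.hypot(*e))
for n,px,z in (('ptrT',T((285,180)),18),('ptrTail',T((272,98)),18),('outletT',T((437,277)),85)): 
    q=atz(px,z,d['top']); v=q-ax; print(n,q,np.hypot(*v[:2]),np.degrees(np.arctan2(v[1],v[0])))
for n,px in (('tip',0),('hub',0)): v=P[n]-ax; print(n,np.hypot(*v[:2]),np.degrees(np.arctan2(v[1],v[0])))
v=P['tip']-P['hub']; print('lever',np.hypot(*v[:2]),np.degrees(np.arctan2(v[1],v[0])))
# expected outlet projections for candidate angles
for a in range(-120,-59,10):
    q=ax+[63*np.cos(np.radians(a)),63*np.sin(np.radians(a)),85-ax[2]]
    t=proj(q,d['top']);s=proj(q,d['scene']); print(a,(t-[265,125])*3.75,(s-[165,155])*3.75)
E
python3 m.py
```

```text
A [687.5  66.   56. ]
B [527.  126.3  54.1]
C [466.9 -32.8  54.4]
D [626.9 -93.6  53.9]
tip [ 587.1 -238.    54.4]
hub [ 610.  -148.4   63.4]
bore [577.1  17.2  96.9]
[[ 680.6  173.7]
 [ 734.1  -92.5]
 [ 471.8 -141.8]
 [ 418.5  122.4]] [[ 686.3  174.1]
 [ 734.9  -88.1]
 [ 473.6 -140.1]
 [ 424.1  124. ]] [576.2  15.4] [579.7  17.5]
axis [577.1  16.5  54.6]
A 121.00024321430722 24.15918293662574
B 120.6882087363556 114.53719934527682
C 120.65143825638354 -155.90060907396816
D 120.81231828293416 -65.62864470299024
fx 10.860524253316528 11.378224614782113 266.9811967440337
fx 11.041784892641376 10.567228309599912 266.70724774441317
ptrT [653.7  33.9  18. ] 78.5860511123469 12.850844879266337
ptrTail [705.3  40.7  18. ] 130.48930376053215 10.719270062480241
outletT [581.9 -46.5  85. ] 63.17453695443306 -85.6176328826827
tip 254.68438160500872 -87.73904497287164
hub 168.07674024969282 -78.71915102608516
lever 92.51798437717697 -104.28691558078653
-120 [422.9 339.9] [369.3 144. ]
-110 [430.6 322.2] [361.7 157.3]
-100 [435.  303.4] [357.  171.5]
-90 [436.  284.1] [355.3 186. ]
-80 [433.6 264.9] [356.8 200.5]
-70 [427.8 246.5] [361.4 214.6]
-60 [419.  229.3] [369.1 227.7]
```

The triangulated heights and radii match the text: balls at 54–56 mm height and r≈121, and the hub 168 mm out. The axis is at about (577,16.5) and fixture +x is at about 11°. The outlet is at about −84°, so the table needs roughly +95°. I'll push spoke A with shut fingers, starting from above it.

```bash
S='' ; python3 -m creep '{"slide":[[-12,-6,0],[-25,-14,0],[-25,-14,0],[-25,-14,0],[-25,-14,0]],"dr":[[0,0,0],[0,0,0],[0,0,0],[0,0,0],[0,0,0]],"grip":[0,0,0,0,0]}' 20
python3 -m creep '{"slide":[[-25,-14,0],[-25,-14,0],[-25,-14,0],[-25,-14,0],[-25,-14,0]],"dr":[[0,0,0],[0,0,0],[0,0,0],[0,0,0],[0,0,0]],"grip":[0,0,0,0,0]}'
python3 -m creep '{"slide":[[-25,-14,0],[-25,-14,0],[-25,-14,0],[-25,-14,0],[-25,-14,0]],"dr":[[0,0,0],[0,0,0],[0,0,0],[0,0,0],[0,0,0]],"grip":[0,0,0,0,0]}'
python3 -m creep '{"slide":[[-25,-14,0],[-25,-14,0],[-25,-14,0],[-25,-14,0],[-25,-14,0]],"dr":[[0,0,0],[0,0,0],[0,0,0],[0,0,0],[0,0,0]],"grip":[0,0,0,0,0]}'
python3 -m creep '{"slide":[[-25,-14,0],[-25,-14,0],[-25,-13,0],[-25,-10,0],[-20,-6,0]],"dr":[[0,0,0],[0,0,0],[0,0,0],[0,0,0],[0,0,0]],"grip":[0,0,0,0,0]}'
python3 -m creep '{"slide":[[0,0,0],[0,0,0],[0,0,0],[0,0,0],[0,0,0]],"dr":[[0,0,0.1],[0,0,0.12],[0,0,0.12],[0,0,0.12],[0,0,0.12]],"grip":[0,0,0,0,0]}'
python3 -m creep '{"slide":[[0,0,0],[0,0,0],[0,0,0],[0,0,0],[0,0,0]],"dr":[[0,0,0.12],[0,0,0.12],[0,0,0.02],[0,0,0],[0,0,0]],"grip":[0,0,0,0,0]}'
cat > go.py <<'E'
from h import *
import sys
np.set_printoptions(precision=2,suppress=True)
# distance to go to target in tool axes
o=ctrl.get_obs(); R=np.array(o['tool_rot']); T=np.array([float(v) for v in sys.argv[1:4]])
yaw=np.degrees(np.arctan2(R[1,0],R[0,0]))
print('t',o['t'],'pos',o['eef_pos'],'zaxis',R[:,2],'yaw',yaw,'F',o['force'],'w',o['gripper_width'])
print('to go (tool)',R.T@(T-o['eef_pos']))
if len(sys.argv)>4: print('dr z',-np.radians((float(sys.argv[4])-yaw+180)%360-180))
E
python3 go.py 671.3 26.2 66 114.3
python3 - <<'E'
from h import *
print(ctrl.finger_overhang)
o,c=snap('wrist','w1.png'); import pickle; pickle.dump(KRt(c,o),open('calw1.pkl','wb'))
E
```

```text
t: 0.57
eef_pos: [263.6, 452.8, 253.1]
tool_rot: [[-0.953, 0.303, 0.0], [0.303, 0.953, -0.001], [-0.0, -0.001, -1.0]]
force: [-0.0, 1.0, -0.3]
gripper_width: 25.5
finger_force: 0.0
t: 0.98
eef_pos: [361.3, 347.9, 253.3]
tool_rot: [[-0.953, 0.304, 0.0], [0.304, 0.953, -0.001], [-0.0, -0.001, -1.0]]
force: [0.6, 0.1, 0.1]
gripper_width: 0.2
finger_force: 0.0
t: 1.4
eef_pos: [458.9, 243.1, 253.3]
tool_rot: [[-0.953, 0.304, -0.0], [0.304, 0.953, -0.001], [0.0, -0.001, -1.0]]
force: [1.0, 0.2, 0.6]
gripper_width: 0.3
finger_force: 0.0
t: 1.82
eef_pos: [556.5, 138.4, 253.2]
tool_rot: [[-0.953, 0.304, -0.0], [0.304, 0.953, -0.001], [0.0, -0.001, -1.0]]
force: [0.3, -0.2, -0.5]
gripper_width: 0.3
finger_force: 0.0
t: 2.23
eef_pos: [653.9, 46.7, 253.0]
tool_rot: [[-0.952, 0.305, -0.0], [0.305, 0.952, -0.001], [-0.0, -0.001, -1.0]]
force: [0.9, 0.4, -0.5]
gripper_width: 0.0
finger_force: 0.0
t: 2.65
eef_pos: [652.6, 48.6, 252.9]
tool_rot: [[-0.625, 0.78, -0.001], [0.78, 0.625, -0.001], [0.0, -0.001, -1.0]]
force: [-0.6, 0.1, 0.7]
gripper_width: 0.2
finger_force: 0.0
t: 3.07
eef_pos: [652.8, 49.3, 253.2]
tool_rot: [[-0.412, 0.911, -0.0], [0.911, 0.412, -0.0], [-0.0, -0.0, -1.0]]
force: [0.4, -1.1, 0.1]
gripper_width: 0.2
finger_force: 0.0
t 3.0667 pos [652.82  49.33 253.17] zaxis [-0. -0. -1.] yaw 114.32145726636948 F [ 0.37 -1.1   0.07] w 0.15117406666677766
to go (tool) [-28.68   7.4  187.17]
dr z 0.00037449994662489314
22.0
```

View pics/w1.png

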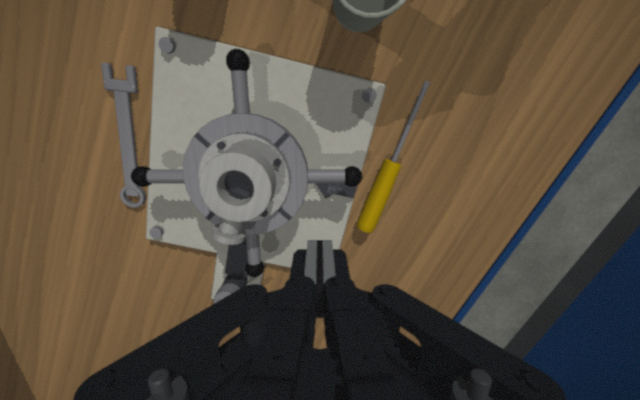

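In the wrist view the spoke balls are at (353,176), (238,62), (140,176) and (255,268), the bore is at (237,184) and the outlet is near (230,232). I'll check these numbers, then descend beside spoke A.

```bash
python3 - <<'E'
from h import *
import pickle
np.set_printoptions(precision=1,suppress=True)
c=pickle.load(open('calw1.pkl','rb'))
B={k:atz(p,54,c) for k,p in dict(A=(353,176),B=(238,62),C=(140,176),D=(255,268)).items()}
ax=np.mean(list(B.values()),0); print(ax)
for k in B: v=B[k]-ax; print(k,B[k],np.hypot(*v[:2]),np.degrees(np.arctan2(v[1],v[0])))
print('bore',atz((237,184),104,c))
for a in range(-100,-64,5):
    r=np.radians(a); print(a,*[proj(ax+[63*np.cos(r)+s*18*-np.sin(r),63*np.sin(r)+s*18*np.cos(r),31+h],c) for s,h in((0,0),(0,18),(1,0),(-1,0))])
E
python3 - <<'E'
import cv2
a=cv2.imread('pics/w1.png')[130:290,170:330]; cv2.imwrite('pics/w1c.png',cv2.resize(a,None,fx=3.75,fy=3.75,interpolation=cv2.INTER_CUBIC))
E
```

```text
[577.5  17.2  54. ]
A [687.9  67.7  54. ] 121.42155258915612 24.57652054826521
B [528.6 126.1  54. ] 119.36049144172215 114.17372017100423
C [465.7 -32.8  54. ] 122.44758941849543 -155.88779561116618
D [627.7 -92.1  54. ] 120.34996633037942 -65.33640704955778
bore [577.8  22.9 104. ]
-100 [211.7 229.3] [205.5 236.6] [226.1 237.7] [196.9 220.8]
-95 [216.2 231.7] [210.3 239.1] [231.2 238.9] [201.  224.4]
-90 [220.9 233.8] [215.3 241.2] [236.4 239.8] [205.2 227.6]
-85 [225.7 235.4] [220.4 243. ] [241.5 240.3] [209.7 230.5]
-80 [230.6 236.7] [225.6 244.4] [246.6 240.4] [214.4 233.1]
-75 [235.5 237.7] [230.8 245.3] [251.7 240. ] [219.3 235.3]
-70 [240.5 238.2] [236.  245.9] [256.7 239.3] [224.2 237.1]
-65 [245.5 238.3] [241.3 246. ] [261.6 238.2] [229.3 238.5]
```

View pics/w1c.png

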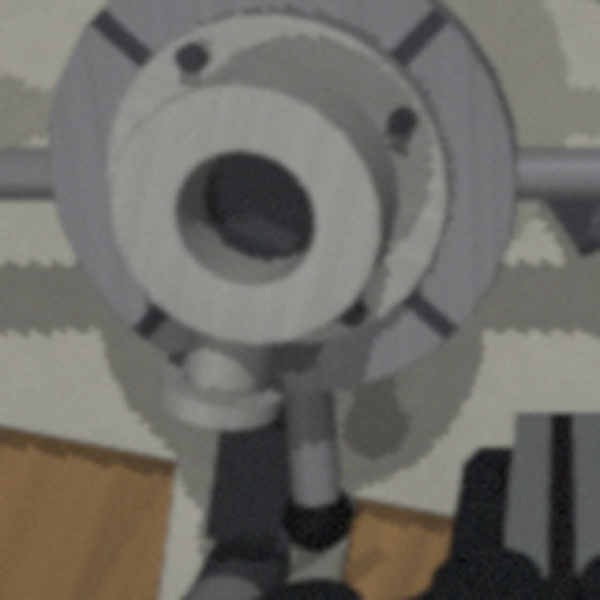

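```bash
python3 -m creep '{"slide":[[-10,2,10],[-10,3,25],[-9,2.5,30],[0,0,30],[0,0,30]],"dr":[[0,0,0],[0,0,0],[0,0,0],[0,0,0],[0,0,0]],"grip":[0,0,0,0,0]}' | grep -E "pos|force"
python3 -m creep '{"slide":[[0,0,26],[0,0,20],[0,0,12],[0,0,4],[0,0,0]],"dr":[[0,0,0],[0,0,0],[0,0,0],[0,0,0],[0,0,0]],"grip":[0,0,0,0,0]}' | grep -E "pos|force"
python3 go.py 671.3 26.2 66 114.3
```

```text
eef_pos: [672.5, 25.2, 126.6]
force: [0.5, 0.3, -0.2]
finger_force: 0.0
eef_pos: [671.4, 26.2, 64.9]
force: [-0.1, 0.4, -0.3]
finger_force: 0.0
t 3.95 pos [671.36  26.16  64.95] zaxis [-0. -0. -1.] yaw 114.20359243959355 F [-0.05  0.39 -0.3 ] w -0.3145685636263987
to go (tool) [ 0.06 -0.04 -1.05]
dr z -0.0016826293529078333
```

```bash
python3 -m creep '{"slide":[[4,0,0],[3,0,0],[2,0,0],[1,0,0],[1,0,0]],"dr":[[0,0,0],[0,0,0],[0,0,0],[0,0,0],[0,0,0]],"grip":[0,0,0,0,0]}' | grep -E "pos|force"
python3 -m creep '{"slide":[[1.8,0.36,0],[2.71,0.53,0],[3.61,0.69,0],[3.61,0.69,0],[3.61,0.69,0]],"dr":[[0,0,-0.02],[0,0,-0.03],[0,0,-0.04],[0,0,-0.04],[0,0,-0.04]],"grip":[0,0,0,0,0]}' | grep -E "pos|force"
python3 go.py 577.3 16.8 66 114.3
python3 - <<'E'
from h import *
snap('top','top2.png')
E
```

```text
eef_pos: [668.1, 36.5, 67.7]
force: [1.2, -3.3, 2.3]
finger_force: 1.5
eef_pos: [664.1, 50.6, 67.4]
force: [0.4, -2.6, 3.6]
finger_force: 1.8
t 4.7833 pos [664.05  50.64  67.44] zaxis [ 0. -0. -1.] yaw 124.08646449435194 F [ 0.41 -2.62  3.58] w -0.06779347111394472
to go (tool) [ 20.6  -90.82   1.21]
dr z 0.17080602755596347
```

Contact is gentle at about 3 N and the offsets hold, so I'll continue the arc.

```bash
python3 -m creep '{"slide":[[3.61,0.69,0],[4.52,0.84,0],[4.52,0.84,0],[4.52,0.84,0],[4.52,0.84,0]],"dr":[[0,0,-0.04],[0,0,-0.05],[0,0,-0.05],[0,0,-0.05],[0,0,-0.05]],"grip":[0,0,0,0,0]}' | grep -E "pos|force"
python3 -m creep '{"slide":[[4.52,0.84,0],[4.52,0.84,0],[4.52,0.84,0],[4.52,0.84,0],[4.52,0.84,0]],"dr":[[0,0,-0.05],[0,0,-0.05],[0,0,-0.05],[0,0,-0.05],[0,0,-0.05]],"grip":[0,0,0,0,0]}' | grep -E "pos|force"
python3 go.py 577.3 16.8 66 114.3
python3 -m creep '{"slide":[[4.52,0.84,0],[4.52,0.84,0],[4.52,0.84,0],[4.52,0.84,0],[4.52,0.84,0]],"dr":[[0,0,-0.05],[0,0,-0.05],[0,0,-0.05],[0,0,-0.05],[0,0,-0.05]],"grip":[0,0,0,0,0]}' | grep -E "pos|force"
python3 -m creep '{"slide":[[4.52,0.84,0],[4.52,0.84,0],[4.52,0.84,0],[4.52,0.84,0],[4.52,0.84,0]],"dr":[[0,0,-0.05],[0,0,-0.05],[0,0,-0.05],[0,0,-0.05],[0,0,-0.05]],"grip":[0,0,0,0,0]}' | grep -E "pos|force"
python3 go.py 577.3 16.8 66 114.3
```

```text
eef_pos: [653.6, 70.1, 67.2]
force: [1.3, -3.3, 2.3]
finger_force: 1.8
eef_pos: [638.2, 87.2, 67.2]
force: [2.0, -3.2, 2.6]
finger_force: 1.8
t 5.6667 pos [638.25  87.19  67.25] zaxis [ 0. -0. -1.] yaw 152.13067797657206 F [ 2.03 -3.18  2.56] w 0.22944852009750638
to go (tool) [ 20.98 -90.71   1.05]
dr z 0.660269888952889
eef_pos: [619.3, 99.9, 67.3]
force: [2.1, -1.7, 1.0]
finger_force: 1.8
eef_pos: [597.9, 107.7, 67.3]
force: [4.3, -1.4, 1.5]
finger_force: 1.9
t 6.5 pos [597.89 107.74  67.32] zaxis [ 0.01  0.   -1.  ] yaw -179.2380490044351 F [ 4.33 -1.36  1.48] w -0.157209067372721
to go (tool) [ 21.8  -90.66   1.12]
dr z 1.1599798721717307
```

```bash
python3 -m creep '{"slide":[[4.52,0.84,0],[4.52,0.84,0],[4.52,0.84,0],[4.52,0.84,0],[4.52,0.84,0]],"dr":[[0,0,-0.05],[0,0,-0.05],[0,0,-0.05],[0,0,-0.05],[0,0,-0.05]],"grip":[0,0,0,0,0]}' | grep -E "pos|force"
python3 -m creep '{"slide":[[3.61,0.69,0],[2.71,0.53,0],[1.8,0.36,0],[0.9,0.18,0],[0,0,0]],"dr":[[0,0,-0.04],[0,0,-0.03],[0,0,-0.02],[0,0,-0.01],[0,0,0]],"grip":[0,0,0,0,0]}' | grep -E "pos|force"
python3 go.py 577.3 16.8 66 114.3
python3 - <<'E'
from h import *
import pickle
d={}
for n in ('wrist','top','scene'):
    o,c=snap(n,n+'3.png'); d[n]=KRt(c,o)
pickle.dump(d,open('cal3.pkl','wb'))
a=cv2.imread('pics/wrist3.png')
b=cv2.imread('pics/top3.png')[125:285,265:478]
b=cv2.resize(b,None,fx=2,fy=2,interpolation=cv2.INTER_CUBIC)
s=cv2.resize(cv2.imread('pics/scene3.png')[155:285,165:375],None,fx=1.8,fy=1.8)
M=np.zeros((600,800,3),np.uint8); M[:240,:320]=cv2.resize(a,(320,200)).repeat(1,0)[:200] if 0 else 0
M[:320,:426]=b; M[:s.shape[0],426:426+s.shape[1]]=s[:, :374]
M[320:,:448]=cv2.resize(a,(448,280))
cv2.imwrite('pics/m3.png',M)
E
```

```text
eef_pos: [575.0, 110.1, 67.3]
force: [4.1, 2.6, 1.0]
finger_force: 1.9
eef_pos: [564.2, 108.4, 66.8]
force: [3.1, 2.5, 1.4]
finger_force: 1.6
t 7.3333 pos [564.18 108.42  66.82] zaxis [ 0.  0. -1.] yaw -159.30972606940043 F [3.06 2.5  1.4 ] w -0.23376622786547505
to go (tool) [ 20.1  -90.34   0.78]
dr z 1.5077947217887857
```

View pics/m3.png

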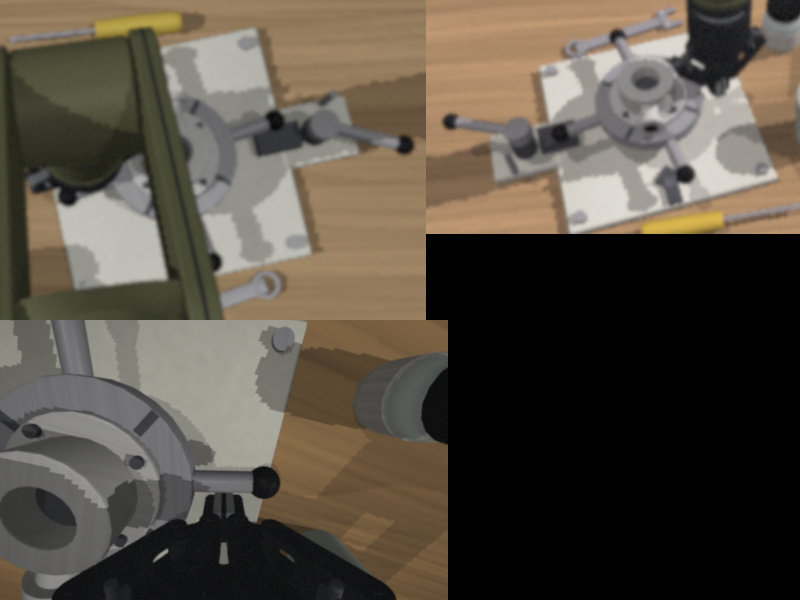

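The scene view shows the outlet turned most of the way towards the pointer. I'll back off, rise, and look straight down on the outlet and pointer.

```bash
python3 -m creep '{"slide":[[-6,0,0],[-8,0,0],[0,0,-10],[0,0,-30],[0,0,-35]],"dr":[[0,0,0],[0,0,0],[0,0,0],[0,0,0],[0,0,0]],"grip":[0,0,0,0,0]}' | grep -E "pos|force"
python3 -m creep '{"slide":[[0,0,-35],[0,0,-35],[0,0,-20],[-15,0,0],[-20,0,0]],"dr":[[0,0,0],[0,0,0],[0,0,0],[0,0,0],[0,0,0]],"grip":[0,0,0,0,0]}' | grep -E "pos|force"
python3 go.py 700 60 235
```

```text
eef_pos: [574.0, 112.3, 139.6]
force: [2.0, 0.4, -0.7]
finger_force: 0.0
eef_pos: [608.9, 124.8, 234.5]
force: [0.4, 0.2, 0.6]
finger_force: 0.0
t 8.3167 pos [608.88 124.79 234.51] zaxis [ 0. -0. -1.] yaw -159.33347287916058 F [0.42 0.18 0.56] w -0.36778285109646547
to go (tool) [-62.39 -92.78  -0.26]
```

```bash
python3 -m creep '{"slide":[[-18,-26,0],[-22,-33,0],[-16,-24,0],[-6,-10,0],[0,0,0]],"dr":[[0,0,0],[0,0,0],[0,0,0],[0,0,0],[0,0,0]],"grip":[0,0,0,0,0]}' | grep -E "pos|force"
python3 -m creep '{"slide":[[0,0,0],[0,0,0],[0,0,0],[0,0,0],[0,0,0]],"dr":[[0,0,0],[0,0,0],[0,0,0],[0,0,0],[0,0,0]],"grip":[0,0,0,0,0]}' | grep -E "pos|force"
python3 - <<'E'
from h import *
import pickle
o,c=snap('wrist','w4.png'); pickle.dump(KRt(c,o),open('calw4.pkl','wb'))
a=cv2.imread('pics/w4.png'); cv2.imwrite('pics/w4b.png',cv2.resize(a[:,:],(800,500),interpolation=cv2.INTER_CUBIC))
E
```

```text
eef_pos: [701.7, 57.9, 230.6]
force: [-0.7, 1.0, -1.2]
finger_force: 0.0
eef_pos: [699.3, 61.1, 231.8]
force: [0.2, -0.0, -0.1]
finger_force: 0.0
```

View pics/w4b.png

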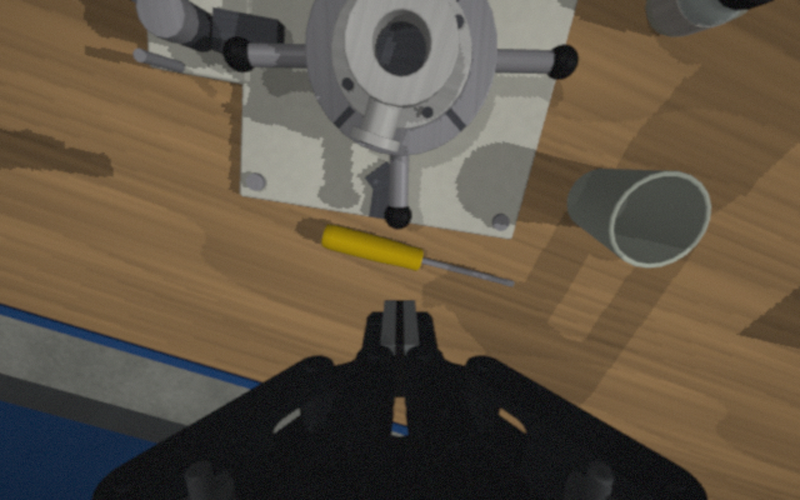

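The wrist view (scaled ×1.25) has balls at (398,215), (562,60) and (237,54), the bore at (402,42) and the flange at about (377,140). The pointer is at (378,190), partly behind the spoke. I'll fit the flange angle next.

```bash
cat > f.py <<'E'
from h import *
import pickle
from scipy.optimize import least_squares
np.set_printoptions(precision=1,suppress=True)
c=pickle.load(open('calw4.pkl','rb'))
f=lambda p:((p[0]+.5)/1.25-.5,(p[1]+.5)/1.25-.5)
B=[atz(f(p),54,c) for p in((237,54),(398,215),(562,60))]
ax=(B[0]+B[2])/2; print('axis',ax,[ (np.hypot(*(b-ax)[:2]),np.degrees(np.arctan2(*(b-ax)[1::-1]))) for b in B])
r=least_squares(lambda v:np.concatenate([(np.array([v[0]+120*np.cos(v[2]+k),v[1]+120*np.sin(v[2]+k)])-b[:2]) for k,b in zip((-np.pi/2,0,np.pi/2),B)]),[577,17,.35]).x
print('fit axis',r[:2],'spoke',np.degrees(r[2]))
ax=np.array([r[0],r[1],0])
for z in (72,76,80): print([np.degrees(np.arctan2(*(atz(f(p),z,c)-ax)[1::-1])) for p in ((348,84),(428,112))])
print('corners',[atz(f(p),12,c)[:2] for p in ((241,194),(513,238))])
im=cv2.imread('pics/w4.png')[0:200,170:470]; z=cv2.resize(im,None,fx=2.6,fy=2.6,interpolation=cv2.INTER_CUBIC)[:,:]
crop=cv2.resize(cv2.imread('pics/w4.png')[20:180,260:360],None,fx=3.75,fy=3.75,interpolation=cv2.INTER_CUBIC)
M=np.hstack([crop,crop.copy()])
q=lambda P:tuple(int(v) for v in (proj(P,c)-[260,20]+.5)*3.75+[375,0])
for a,col in ((-4,(0,0,255)),(0,(0,255,0)),(4,(255,0,0))):
    e=np.radians(a); u=np.array([np.cos(e),np.sin(e),0]); n=np.array([-u[1],u[0],0])
    pts=np.array([q(ax+[0,0,85]+63*u+18*(np.cos(t)*n+np.sin(t)*np.array([0,0,1]))) for t in np.linspace(0,6.28,60)])
    cv2.polylines(M,[pts],True,col,1)
e=np.radians(11)
cv2.line(M,q(ax+[79*np.cos(e),79*np.sin(e),18]),q(ax+[133*np.cos(e),133*np.sin(e),18]),(0,255,255),1)
cv2.imwrite('pics/w4o.png',M)
E
python3 f.py
```

```text
axis [576.7  16.5  54. ] [(np.float64(121.038009880239), np.float64(-70.15993189702691)), (np.float64(120.41493665000311), np.float64(20.055938503986)), (np.float64(121.038009880239), np.float64(109.8400681029731))]
fit axis [576.8  16.7] spoke 19.893826960937183
[np.float64(-40.7314938543963), np.float64(48.48926204749249)]
[np.float64(-39.87664521309886), np.float64(48.04443314750855)]
[np.float64(-39.01171355805527), np.float64(47.59972051312977)]
corners [array([733.1, -85.9]), array([680.5, 176.1])]
```

View pics/w4o.png

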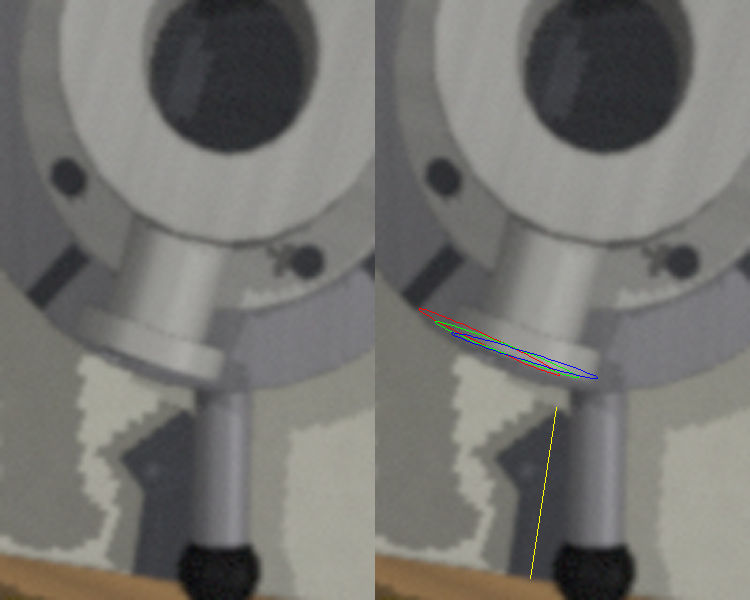

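The 4° outline (blue) matches the flange, and the bolt holes at −40° and 48° give the same 4.0°. Fixture +x is at about 11.2°, so the table needs another 7.2°. I'll return behind the same spoke.

```bash
python3 go.py 575.3 111.9 65 199.9
```

```text
t 9.2 pos [699.49  60.93 231.72] zaxis [ 0.  0. -1.] yaw -159.24819436712895 F [-0.86  0.06  0.06] w -0.36963147692242465
to go (tool) [ 98.09  91.65 166.73]
dr z 0.014866812880632845
```

```bash
python3 -m creep '{"slide":[[14,13,0],[26,25,0],[28,26,0],[20,18,0],[10,10,0]],"dr":[[0,0,0.015],[0,0,0],[0,0,0],[0,0,0],[0,0,0]],"grip":[0,0,0,0,0]}' | grep -E "pos|force"
python3 -m creep '{"slide":[[0,0,12],[0,0,25],[0,0,32],[0,0,32],[0,0,28]],"dr":[[0,0,0],[0,0,0],[0,0,0],[0,0,0],[0,0,0]],"grip":[0,0,0,0,0]}' | grep -E "pos|force"
python3 go.py 575.3 111.9 65 199.9
python3 -m creep '{"slide":[[0,0,20],[0,0,12],[0,0,6],[0,0,0],[0,0,0]],"dr":[[0,0,0],[0,0,0],[0,0,0],[0,0,0],[0,0,0]],"grip":[0,0,0,0,0]}' | grep -E "pos|force"
python3 go.py 575.3 111.9 65 199.9
```

```text
eef_pos: [572.5, 114.4, 231.4]
force: [0.7, 0.3, -0.2]
finger_force: 0.0
eef_pos: [577.2, 113.3, 101.3]
force: [1.0, -0.5, 0.6]
finger_force: 0.0
t 10.0333 pos [577.21 113.32 101.34] zaxis [ 0. -0. -1.] yaw -160.1364233706989 F [ 1.03 -0.54  0.55] w -0.19226578854878187
to go (tool) [ 2.34 -0.66 36.34]
dr z -0.0006357077433704522
eef_pos: [577.4, 113.3, 64.6]
force: [0.5, -0.8, 0.2]
finger_force: 0.0
t 10.45 pos [577.43 113.3   64.64] zaxis [ 0.  0. -1.] yaw -160.15337470979054 F [ 0.52 -0.77  0.17] w -0.09456528095703362
to go (tool) [ 2.48 -0.59 -0.36]
dr z -0.0009315644231414833
```

```bash
python3 -m creep '{"slide":[[4,-0.5,0],[4,0,0],[3,0,0],[2,0,0],[1,0,0]],"dr":[[0,0,0],[0,0,0],[0,0,0],[0,0,0],[0,0,0]],"grip":[0,0,0,0,0]}' | grep -E "pos|force"
python3 -m creep '{"slide":[[1.8,0.36,0],[2.71,0.53,0],[2.71,0.53,0],[1.8,0.36,0],[0.9,0.18,0]],"dr":[[0,0,-0.02],[0,0,-0.03],[0,0,-0.03],[0,0,-0.02],[0,0,-0.01]],"grip":[0,0,0,0,0]}' | grep -E "pos|force"
cat > sp.py <<'E'
from h import *
o=ctrl.get_obs(); p=o['eef_pos'][:2]-np.array([576.8,16.7]); R=np.array(o['tool_rot'])
print('spoke est',np.degrees(np.arctan2(p[1],p[0])+np.arcsin(19.3/np.hypot(*p))),'yaw',np.degrees(np.arctan2(R[1,0],R[0,0]))+360,o['force'],np.hypot(*p))
E
python3 sp.py; python3 go.py 553 105.6 65 207.1
```

```text
eef_pos: [564.0, 108.0, 65.1]
force: [1.4, 1.2, 0.2]
finger_force: 1.0
eef_pos: [554.9, 106.4, 65.0]
force: [2.7, 2.6, 2.6]
finger_force: 1.7
spoke est 115.81205485033252 yaw 206.21281983610882 [2.71564913 2.59925709 2.58308252] 92.34546529859608
t 11.2833 pos [554.85 106.4   64.98] zaxis [ 0.  0. -1.] yaw -153.78718016389118 F [2.72 2.6  2.58] w 0.22862570717965808
to go (tool) [ 2.02  0.1  -0.03]
dr z -0.015484214918282892
```

```bash
python3 -m creep '{"slide":[[0.7,0.15,0],[0.6,0,0],[0.4,0,0],[0,0,0],[0,0,0]],"dr":[[0,0,-0.008],[0,0,-0.007],[0,0,0],[0,0,0],[0,0,0]],"grip":[0,0,0,0,0]}' | grep -E "pos|force"
python3 sp.py; python3 go.py 553 105.6 65 207.1
```

```text
eef_pos: [552.4, 105.4, 64.4]
force: [3.0, 1.9, 2.9]
finger_force: 1.7
spoke est 117.51439530364691 yaw 206.99452446389282 [3.00095441 1.9276025  2.93857714] 91.99306208919892
t 11.7 pos [552.36 105.39  64.4 ] zaxis [ 0. -0. -1.] yaw -153.00547553610718 F [3.   1.93 2.94] w 0.049594908989821655
to go (tool) [-0.66 -0.1  -0.6 ]
dr z -0.001840895385376426
```

The estimated final angle is within about half a degree. I'll back off and check from above again.

```bash
python3 -m creep '{"slide":[[-5,0,0],[-8,0,0],[-2,0,-10],[0,0,-30],[0,0,-35]],"dr":[[0,0,0],[0,0,0],[0,0,0],[0,0,0],[0,0,0]],"grip":[0,0,0,0,0]}' | grep -E "pos|force"
python3 -m creep '{"slide":[[0,0,-35],[0,0,-35],[0,0,-20],[-15,0,0],[-20,-10,0]],"dr":[[0,0,0],[0,0,0],[0,0,0],[0,0,0],[0,0,0]],"grip":[0,0,0,0,0]}' | grep -E "pos|force"
python3 go.py 700 50 232
```

```text
eef_pos: [563.2, 111.9, 137.8]
force: [1.1, -0.4, 0.1]
finger_force: 0.0
eef_pos: [600.1, 120.0, 232.4]
force: [-0.0, -0.7, -0.9]
finger_force: 0.0
t 12.5333 pos [600.12 120.03 232.45] zaxis [ 0.  0. -1.] yaw -152.95812893301968 F [-0.01 -0.66 -0.85] w 0.01149202384037288
to go (tool) [ -57.12 -107.78    0.55]
```

```bash
python3 -m creep '{"slide":[[-16,-26,0],[-16,-33,0],[-14,-28,0],[-8,-14,0],[-3,-6,0]],"dr":[[0,0,0],[0,0,0],[0,0,0],[0,0,0],[0,0,0]],"grip":[0,0,0,0,0]}' | grep -E "pos|force"
python3 -m creep '{"slide":[[0,0,0],[0,0,0],[0,0,0],[0,0,0],[0,0,0]],"dr":[[0,0,0],[0,0,0],[0,0,0],[0,0,0],[0,0,0]],"grip":[0,0,0,0,0]}' | grep -E "pos|force"
python3 - <<'E'
from h import *
import pickle
o,cam=snap('wrist','w5.png'); c=KRt(cam,o); pickle.dump(c,open('calw5.pkl','wb'))
im=cv2.imread('pics/w5.png'); ax=np.array([576.8,16.7,0])
ctr=proj(ax+[45,8,70],c); x0,y0=int(max(0,ctr[0]-52)),int(max(0,ctr[1]-80)); print(ctr,x0,y0)
# ball refinement
for a in (27,117,-63):
    e=np.radians(a); p=proj(ax+[120*np.cos(e),120*np.sin(e),54],c); 
    x,y=map(int,p); w=im[max(0,y-14):y+15,max(0,x-14):x+15].max(2)
    m=(w<50).astype(np.uint8); n,l,s,ce=cv2.connectedComponentsWithStats(m)
    if n>1:
        k=1+np.argmax(s[1:,4]); q=ce[k]+[max(0,x-14),max(0,y-14)]; P=atz(q,54,c)-ax; print(a,p,q,s[k],np.hypot(*P[:2]),np.degrees(np.arctan2(P[1],P[0])))
crop=cv2.resize(im[y0:y0+160,x0:x0+105],None,fx=3.75,fy=3.75,interpolation=cv2.INTER_CUBIC)
M=np.hstack([crop,crop.copy()]); W=crop.shape[1]
q=lambda P:tuple(int(v) for v in (proj(P,c)-[x0,y0]+.5)*3.75+[W,0])
for a,col in ((8,(0,0,255)),(11,(0,255,0)),(14,(255,0,0))):
    e=np.radians(a); u=np.array([np.cos(e),np.sin(e),0]); n=np.array([-u[1],u[0],0])
    pts=np.array([q(ax+[0,0,85]+63*u+18*(np.cos(t)*n+np.sin(t)*np.array([0,0,1]))) for t in np.linspace(0,6.28,60)])
    cv2.polylines(M,[pts],True,col,1)
e=np.radians(11.2)
cv2.line(M,q(ax+[79*np.cos(e),79*np.sin(e),18]),q(ax+[133*np.cos(e),133*np.sin(e),18]),(0,255,255),1)
cv2.imwrite('pics/w5o.png',M)
# lever in top picture
E
```

```text
eef_pos: [702.4, 47.7, 228.9]
force: [-0.2, -0.1, -0.2]
finger_force: 0.0
eef_pos: [699.6, 50.7, 229.7]
force: [-0.1, -0.3, -0.1]
finger_force: 0.0
[331.22519894 101.19727525] 279 21
27 [342.09858771 177.03967905] [342.41134752 178.73758865] [  5   8  20  17 282] 121.85991275469291 27.17979368297283
117 [474.4898247   51.92993918] [477.03644647  52.4191344 ] [  4   3  25  26 439] 122.44217148746955 116.80965967615762
-63 [216.51801235  51.48421429] [215.28293737  51.76673866] [  3   2  23  27 463] 121.17569095168768 -62.887142768639094
```

View pics/w5o.png

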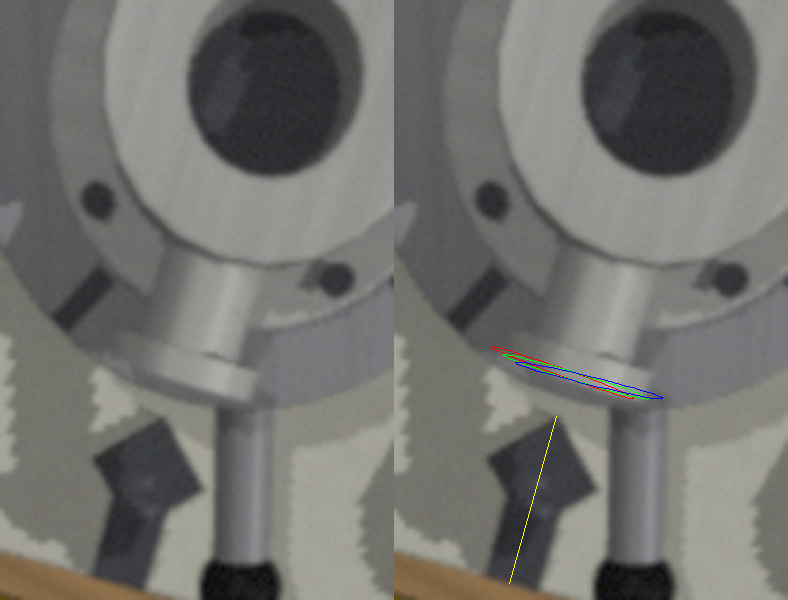

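The flange sits on or just above the 11° outline, and the real arrow lies slightly to the larger-angle side of my line. I'll check the holes and arrow numerically and compute the clamp approach.

```bash
python3 - <<'E'
from h import *
import pickle
np.set_printoptions(precision=2,suppress=True)
c=pickle.load(open('calw5.pkl','rb')); f=lambda p:((p[0]+.5)/3.75-.5+279,(p[1]+.5)/3.75-.5+21)
ax=np.array([576.8,16.7,0]); ang=lambda P:np.degrees(np.arctan2(P[1],P[0]))
h=[ang(atz(f(p),76,c)-ax) for p in((97,200),(338,279))]; print(h,np.mean(h))
a,b=[atz(f(p),18,c) for p in((165,418),(120,578))]; print(ang(a-ax),ang(b-ax),ang(b-a),np.hypot(*(a-ax)[:2]),np.hypot(*(b-ax)[:2]))
print('flange',[ang(atz(f(p),85,c)-ax) for p in((112,345),(262,385))])
# lever
L=-104.3; pv=np.array([609.8,-150.1]); u=np.array([np.cos(np.radians(L)),np.sin(np.radians(L))]); cw=np.array([u[1],-u[0]])
print(pv+60*u+32*cw)
E
python3 go.py 564 -200 232 -14.3
```

```text
[np.float64(-33.60848734302576), np.float64(54.67013950763702)] 10.53082608230563
12.037375798029414 11.7311400053792 11.26003777718994 79.42477052481739 131.05158892655902
flange [np.float64(-5.387616707908793), np.float64(28.70773799974312)]
[ 563.97 -200.34]
t 13.4167 pos [699.81  50.6  229.73] zaxis [-0.  0. -1.] yaw -152.93992117309136 F [ 0.36 -0.04 -0.56] w 0.19367235789914175
to go (tool) [ 234.95 -161.39   -2.28]
dr z -2.4197230991758434
```

The pointer measures about 11.3–11.9° and the outlet about 10.5–11.7°, so they agree within measurement error. Now for the clamp: I'll move over, turn the tool the long way round (the last joint's range requires it), and come down beside the lever.

```bash
python3 -m creep '{"slide":[[12,-8,0],[26,-18,0],[30,-21,0],[30,-21,0],[30,-21,0]],"dr":[[0,0,0],[0,0,0],[0,0,0],[0,0,0],[0,0,0]],"grip":[0,0,0,0,0]}' | grep -E "pos|force"
python3 -m creep '{"slide":[[30,-21,0],[30,-21,0],[25,-16,0],[15,-10,0],[7,-4,0]],"dr":[[0,0,0],[0,0,0],[0,0,0],[0,0,0],[0,0,0]],"grip":[0,0,0,0,0]}' | grep -E "pos|force"
python3 -m creep '{"slide":[[0,0,0],[0,0,0],[0,0,0],[0,0,0],[0,0,0]],"dr":[[0,0,0.12],[0,0,0.12],[0,0,0.12],[0,0,0.12],[0,0,0.12]],"grip":[0,0,0,0,0]}' >/dev/null
python3 -m creep '{"slide":[[0,0,0],[0,0,0],[0,0,0],[0,0,0],[0,0,0]],"dr":[[0,0,0.12],[0,0,0.12],[0,0,0.12],[0,0,0.12],[0,0,0.12]],"grip":[0,0,0,0,0]}' >/dev/null
python3 -m creep '{"slide":[[0,0,0],[0,0,0],[0,0,0],[0,0,0],[0,0,0]],"dr":[[0,0,0.12],[0,0,0.12],[0,0,0.12],[0,0,0.12],[0,0,0.12]],"grip":[0,0,0,0,0]}' >/dev/null
python3 -m creep '{"slide":[[0,0,0],[0,0,0],[0,0,0],[0,0,0],[0,0,0]],"dr":[[0,0,0.12],[0,0,0.12],[0,0,0.12],[0,0,0.12],[0,0,0.12]],"grip":[0,0,0,0,0]}' >/dev/null
python3 -m creep '{"slide":[[0,0,0],[0,0,0],[0,0,0],[0,0,0],[0,0,0]],"dr":[[0,0,0.12],[0,0,0.12],[0,0,0.12],[0,0,0.12],[0,0,0.12]],"grip":[0,0,0,0,0]}' >/dev/null
python3 -m creep '{"slide":[[0,0,0],[0,0,0],[0,0,0],[0,0,0],[0,0,0]],"dr":[[0,0,0.12],[0,0,0.12],[0,0,0.12],[0,0,0.12],[0,0,0.12]],"grip":[0,0,0,0,0]}' >/dev/null
python3 -m creep '{"slide":[[0,0,0],[0,0,0],[0,0,0],[0,0,0],[0,0,0]],"dr":[[0,0,0.12],[0,0,0.12],[0,0,0.024],[0,0,0],[0,0,0]],"grip":[0,0,0,0,0]}' | grep -E "pos|force"
python3 go.py 564 -200 66 -14.3
```

```text
eef_pos: [625.2, -89.1, 229.4]
force: [0.1, 0.3, 0.4]
finger_force: 0.0
eef_pos: [561.8, -203.2, 229.6]
force: [0.2, 0.5, 0.3]
finger_force: 0.0
eef_pos: [564.2, -200.1, 229.4]
force: [0.1, 0.4, 0.2]
finger_force: 0.0
t 17.1667 pos [ 564.24 -200.09  229.41] zaxis [ 0.  0. -1.] yaw -14.211542053805621 F [0.1  0.38 0.17] w -0.38643760579904707
to go (tool) [ -0.28  -0.02 163.41]
dr z 0.0015438824106439454
```

```bash
python3 -m creep '{"slide":[[0,0,12],[0,0,25],[0,0,32],[0,0,32],[0,0,26]],"dr":[[0,0,0],[0,0,0],[0,0,0],[0,0,0],[0,0,0]],"grip":[0,0,0,0,0]}' | grep -E "pos|force"
python3 -m creep '{"slide":[[0,0,18],[0,0,12],[0,0,6],[0,0,0],[0,0,0]],"dr":[[0,0,0],[0,0,0],[0,0,0],[0,0,0],[0,0,0]],"grip":[0,0,0,0,0]}' | grep -E "pos|force"
python3 -m creep '{"slide":[[4,0,0],[3,0,0],[3,0,0],[2,0,0],[1,0,0]],"dr":[[0,0,0],[0,0,0],[0,0,0],[0,0,0],[0,0,0]],"grip":[0,0,0,0,0]}' | grep -E "pos|force"
python3 -m creep '{"slide":[[1.2,0.37,0],[1.8,0.54,0],[3.02,0.87,0],[3.02,0.87,0],[3.02,0.87,0]],"dr":[[0,0,-0.02],[0,0,-0.03],[0,0,-0.05],[0,0,-0.05],[0,0,-0.05]],"grip":[0,0,0,0,0]}' | grep -E "pos|force"
python3 go.py 609.8 -150.1 66 -14.3
```

```text
eef_pos: [563.7, -200.1, 100.6]
force: [-0.8, 0.1, -0.0]
finger_force: 0.0
eef_pos: [564.6, -200.5, 66.5]
force: [0.6, 0.6, -0.7]
finger_force: 0.0
eef_pos: [577.2, -203.8, 66.9]
force: [-1.5, 1.2, 0.7]
finger_force: 0.8
eef_pos: [587.0, -209.0, 66.2]
force: [-2.5, -0.1, 2.5]
finger_force: 1.3
t 18.8333 pos [ 587.04 -209.02   66.2 ] zaxis [-0.  0. -1.] yaw -2.7329514512588085 F [-2.47 -0.09  2.51] w -0.03616189296861452
to go (tool) [ 19.92 -59.94   0.18]
dr z 0.20188308191356547
```

The finger is pushing the lever at about 2.5 N and the geometry is on track. I'll continue, and slow down before the stop.

```bash
for i in 1; do :; done
python3 -m creep '{"slide":[[3.02,0.87,0],[3.02,0.87,0],[3.02,0.87,0],[3.02,0.87,0],[3.02,0.87,0]],"dr":[[0,0,-0.05],[0,0,-0.05],[0,0,-0.05],[0,0,-0.05],[0,0,-0.05]],"grip":[0,0,0,0,0]}' | grep -E "pos|force"
python3 -m creep '{"slide":[[3.02,0.87,0],[3.02,0.87,0],[3.02,0.87,0],[3.02,0.87,0],[3.02,0.87,0]],"dr":[[0,0,-0.05],[0,0,-0.05],[0,0,-0.05],[0,0,-0.05],[0,0,-0.05]],"grip":[0,0,0,0,0]}' | grep -E "pos|force"
python3 -m creep '{"slide":[[3.02,0.87,0],[3.02,0.87,0],[3.02,0.87,0],[3.02,0.87,0],[1.8,0.54,0]],"dr":[[0,0,-0.05],[0,0,-0.05],[0,0,-0.05],[0,0,-0.05],[0,0,-0.03]],"grip":[0,0,0,0,0]}' | grep -E "pos|force"
python3 -m creep '{"slide":[[1.2,0.37,0],[1.2,0.37,0],[1.2,0.37,0],[1.2,0.37,0],[1.2,0.37,0]],"dr":[[0,0,-0.02],[0,0,-0.02],[0,0,-0.02],[0,0,-0.02],[0,0,-0.02]],"grip":[0,0,0,0,0]}' | grep -E "pos|force"
python3 go.py 609.8 -150.1 66 -14.3
```

```text
eef_pos: [602.5, -212.9, 66.2]
force: [-2.1, -1.2, 1.6]
finger_force: 1.3
eef_pos: [618.3, -212.8, 66.2]
force: [-2.3, -0.6, 2.3]
finger_force: 1.3
eef_pos: [632.5, -209.1, 66.2]
force: [-2.0, -0.9, 1.3]
finger_force: 1.2
eef_pos: [638.6, -206.3, 66.3]
force: [-1.7, -2.0, 1.9]
finger_force: 1.2
t 20.5 pos [ 638.6  -206.27   66.26] zaxis [-0. -0. -1.] yaw 44.72868125980074 F [-1.74 -2.02  1.88] w -0.1836692697403061
to go (tool) [ 19.07 -60.18   0.27]
dr z 1.0302448410937972
```

```bash
cat > ok.py <<'E'
from h import *
import sys
o=ctrl.get_obs(); F=np.hypot(*o['force'][:2]); R=np.array(o['tool_rot']); print(round(o['t'],2),o['eef_pos'].round(1),o['force'].round(1),'Fxy',F.round(1),'yaw',np.degrees(np.arctan2(R[1,0],R[0,0])).round(1))
sys.exit(F>4.5)
E
python3 -m creep '{"slide":[[0.6,0.19,0],[0.6,0.19,0],[0.6,0.19,0],[0.6,0.19,0],[0.6,0.19,0]],"dr":[[0,0,-0.01],[0,0,-0.01],[0,0,-0.01],[0,0,-0.01],[0,0,-0.01]],"grip":[0,0,0,0,0]}' >/dev/null; python3 ok.py &&
python3 -m creep '{"slide":[[0.6,0.19,0],[0.6,0.19,0],[0.6,0.19,0],[0.6,0.19,0],[0.6,0.19,0]],"dr":[[0,0,-0.01],[0,0,-0.01],[0,0,-0.01],[0,0,-0.01],[0,0,-0.01]],"grip":[0,0,0,0,0]}' >/dev/null && python3 ok.py &&
python3 -m creep '{"slide":[[0.6,0.19,0],[0.6,0.19,0],[0.6,0.19,0],[0.6,0.19,0],[0.6,0.19,0]],"dr":[[0,0,-0.01],[0,0,-0.01],[0,0,-0.01],[0,0,-0.01],[0,0,-0.01]],"grip":[0,0,0,0,0]}' >/dev/null && python3 ok.py &&
python3 -m creep '{"slide":[[0.6,0.19,0],[0.6,0.19,0],[0.6,0.19,0],[0.6,0.19,0],[0.6,0.19,0]],"dr":[[0,0,-0.01],[0,0,-0.01],[0,0,-0.01],[0,0,-0.01],[0,0,-0.01]],"grip":[0,0,0,0,0]}' >/dev/null && python3 ok.py &&
python3 -m creep '{"slide":[[0.6,0.19,0],[0.6,0.19,0],[0.6,0.19,0],[0.6,0.19,0],[0.6,0.19,0]],"dr":[[0,0,-0.01],[0,0,-0.01],[0,0,-0.01],[0,0,-0.01],[0,0,-0.01]],"grip":[0,0,0,0,0]}' >/dev/null && python3 ok.py
```

```text
20.92 [ 641.4 -204.7   66.2] [-2.2 -0.2  0.9] Fxy 2.3 yaw 47.5False
```

The exit code was wrong because of numpy's bool type. I'll fix it and continue.

```bash
sed -i 's/sys.exit(F>4.5)/sys.exit(int(F>4.5))/' ok.py
python3 -m creep '{"slide":[[0.6,0.19,0],[0.6,0.19,0],[0.6,0.19,0],[0.6,0.19,0],[0.6,0.19,0]],"dr":[[0,0,-0.01],[0,0,-0.01],[0,0,-0.01],[0,0,-0.01],[0,0,-0.01]],"grip":[0,0,0,0,0]}' >/dev/null; python3 ok.py &&
python3 -m creep '{"slide":[[0.6,0.19,0],[0.6,0.19,0],[0.6,0.19,0],[0.6,0.19,0],[0.6,0.19,0]],"dr":[[0,0,-0.01],[0,0,-0.01],[0,0,-0.01],[0,0,-0.01],[0,0,-0.01]],"grip":[0,0,0,0,0]}' >/dev/null && python3 ok.py &&
python3 -m creep '{"slide":[[0.6,0.19,0],[0.6,0.19,0],[0.6,0.19,0],[0.6,0.19,0],[0.6,0.19,0]],"dr":[[0,0,-0.01],[0,0,-0.01],[0,0,-0.01],[0,0,-0.01],[0,0,-0.01]],"grip":[0,0,0,0,0]}' >/dev/null && python3 ok.py &&
python3 -m creep '{"slide":[[0.6,0.19,0],[0.6,0.19,0],[0.6,0.19,0],[0.6,0.19,0],[0.6,0.19,0]],"dr":[[0,0,-0.01],[0,0,-0.01],[0,0,-0.01],[0,0,-0.01],[0,0,-0.01]],"grip":[0,0,0,0,0]}' >/dev/null && python3 ok.py &&
python3 -m creep '{"slide":[[0.6,0.19,0],[0.6,0.19,0],[0.6,0.19,0],[0.6,0.19,0],[0.6,0.19,0]],"dr":[[0,0,-0.01],[0,0,-0.01],[0,0,-0.01],[0,0,-0.01],[0,0,-0.01]],"grip":[0,0,0,0,0]}' >/dev/null && python3 ok.py
```

```text
21.33 [ 644.1 -203.    66.3] [-2.7 -1.  -0.3] Fxy 2.9 yaw 50.4
21.75 [ 645.9 -202.1   66.2] [-5.9 -3.8  2.5] Fxy 7.0 yaw 53.3
```

Force rose to 7 N while motion stalled, which is the stop. One more small, gentle push will confirm it.

```bash
python3 -m creep '{"slide":[[0.4,0,0],[0.4,0,0],[0,0,0],[0,0,0],[0,0,0]],"dr":[[0,0,0],[0,0,0],[0,0,0],[0,0,0],[0,0,0]],"grip":[0,0,0,0,0]}' >/dev/null; python3 ok.py; python3 go.py 609.8 -150.1 66
```

```text
22.17 [ 645.9 -202.1   66.3] [-5.8 -4.9  1.5] Fxy 7.6 yaw 53.3
t 22.1667 pos [ 645.87 -202.15   66.27] zaxis [-0. -0. -1.] yaw 53.25606834445818 F [-5.82 -4.92  1.53] w 0.07395692371147244
to go (tool) [ 20.13 -60.04   0.26]
```

```bash
python3 -m creep '{"slide":[[-3,0,0],[-6,0,0],[-6,0,-10],[0,0,-28],[0,0,-35]],"dr":[[0,0,0],[0,0,0],[0,0,0],[0,0,0],[0,0,0]],"grip":[0,0,0,0,0]}' | grep -E "pos|force"
python3 -m creep '{"slide":[[0,0,-35],[0,0,-35],[0,0,-25],[-15,0,0],[-30,0,0]],"dr":[[0,0,0],[0,0,0],[0,0,0],[0,0,0],[0,0,0]],"grip":[0,0,0,0,0]}' | grep -E "pos|force"
python3 -m creep '{"slide":[[-35,0,0],[-35,0,0],[-35,0,0],[-30,0,0],[-15,0,0]],"dr":[[0,0,0],[0,0,0],[0,0,0],[0,0,0],[0,0,0]],"grip":[0,0,0,0,0]}' | grep -E "pos|force"
python3 -m creep '{"slide":[[0,0,0],[0,0,0],[0,0,0],[0,0,0],[0,0,0]],"dr":[[0,0,0],[0,0,0],[0,0,0],[0,0,0],[0,0,0]],"grip":[0,0,0,0,0]}' | grep -E "pos|force"
python3 - <<'E'
from h import *
np.set_printoptions(precision=1,suppress=True)
ax=np.array([576.8,16.7,0]); pv=np.array([609.8,-150.1,0])
for n in ('top','scene'):
    o,cam=snap(n,n+'6.png'); c=KRt(cam,o); im=cv2.imread('pics/'+n+'6.png')
    for name,o0,r,a,z in [('s',ax,120,k,54) for k in(27,117,-153,-63)]+[('clamp',pv,90,-38,55)]:
        e=np.radians(a); p=proj(o0+[r*np.cos(e),r*np.sin(e),z],c); x,y=map(int,p); h=8
        m=(im[y-h:y+h+1,x-h:x+h+1].max(2)<55).astype(np.uint8); k,l,s,ce=cv2.connectedComponentsWithStats(m)
        if k>1:
            i=1+np.argmax(s[1:,4]); q=ce[i]+[x-h,y-h]; P=atz(q,z,c)-o0; print(n,name,a,p,q,s[i,4],np.hypot(*P[:2]),np.degrees(np.arctan2(P[1],P[0])))
        else: print(n,name,a,p,'none')
top=cv2.imread('pics/top6.png')[125:285,265:478]
t=cv2.resize(top,None,fx=3.75,fy=3.75,interpolation=cv2.INTER_CUBIC); cv2.imwrite('pics/top6c.png',t)
E
```

```text
eef_pos: [636.6, -212.5, 137.8]
force: [0.2, -0.3, -0.7]
finger_force: 0.0
eef_pos: [614.6, -247.7, 238.2]
force: [-0.7, -0.7, -0.3]
finger_force: 0.0
eef_pos: [519.0, -372.0, 234.5]
force: [0.7, -0.2, -0.4]
finger_force: 0.0
eef_pos: [522.5, -367.7, 234.2]
force: [-0.5, 0.4, -0.5]
finger_force: 0.0
top s 27 [324.4 156.2] [324.3 155.5] 50 121.37399788157231 26.72543838078738
top s 117 [301.5 229.1] [301.3 229.3] 55 120.5048045607533 116.99748183048786
top s -153 [376.9 252.3] [377.2 252.6] 58 120.77435464812388 -152.86441893361615
top s -63 [398.2 178.2] [399.3 178. ] 65 122.33750630513411 -63.38602682023143
top clamp -38 [449.4 155.3] [450.4 154.8] 39 92.36123960619645 -38.61867660057087
scene s 27 [315.1 248.1] [314.7 248.4] 52 120.34806327786664 26.473691638794257
scene s 117 [331.  188.7] [331.6 188.6] 30 121.42580810593783 116.74906652061918
scene s -153 [265.2 177.1] [264. 177.] 24 121.93024015334487 -151.88191981976414
scene s -63 [242.  233.5] [240.4 233.1] 107 122.62922035501768 -64.28275141359111
scene clamp -38 [187.4 257. ] [186.8 257.4] 50 91.36357732744275 -38.30930645042749
```

The table is still at 27°, the same spoke angle as when it was aligned. The lever rests at −38.5° (about −50° in the fixture) against its stop, and the arm is clear, so I'm handing in.

```bash
python3 -c "
from workcell import ctrl
print(ctrl.sign_off())"
```

```text
the job is handed in; nothing more can be done
None
```

The outlet points at the index pointer to within about 1°, which is as close as I could measure, the clamp lever is against its stop, and the arm is clear; I handed the job in after about 24 s of the 54 s allowed.

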